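Load the glue gun and hold it ready over the stool seat

TASK

Take the amber glue stick from the blue-grey rack and load it into the glue gun while the gun stands in its holder, pushing the stick fully home. Then draw the gun out of its holder and, with the stick still home, hold it ready to glue over the middle of the round stool seat, handle underneath, nozzle about 100 mm above the wood and slanting down at about 45 degrees. Finish while holding it still like that; the gun must not touch the seat, and leave everything else where it is.

Things in the scene. Friction and masses are not known exactly. Their poses are not given: they have to be found in the camera images.
- gun: Cordless glue gun, orange, black handle, red nozzle boot, 0.36 to 0.48 kg, loose, standing nozzle down in its stand. Origin at the nozzle tip; z along the barrel to the rear (up at the start); the handle sticks out along -x (level, roughly towards the robot at the start). Housing 50 (x) x 34 (y) mm from z = 45 to 178 mm. Centre of mass near x = -11, z = 94 mm.
- nozzle (a point): Tip of the brass nozzle: the gun's origin.
- handle (a point): Grip point amid the gun's handle, at x = -78, z = 125 mm in the gun's frame (same axes). Handle: black bar 30 mm wide (gun's y), 36 mm thick (z = 107 to 143 mm, edges rounded, flat sides 18 mm high), free from x = -30 to -117 mm, then an orange foot 36 wide, 46 thick, to x = -138 mm. Red trigger 12 mm wide below it at x = -33 to -57, z = 91 to 109 mm.
- mouth (a point): Centre of the black funnel mouth at the gun's rear, on the barrel axis 188 mm from the nozzle tip; 23 mm wide, it narrows within 12 mm to a round bore about 13 mm wide (1 mm of play around a stick on each side).
- bore_end (a point): Closed end of the bore, on the barrel axis 80 mm below the mouth. A stick that is fully home has its foot here and stands 70 mm out of the mouth. The stick slides freely under its own weight.
- stand: Fixed stand: steel base 170 x 120 x 10 mm, aluminium holster 62 x 44 mm outside, rim 115 mm above the table. Origin on the table under the barrel axis; axes as the gun's. The housing sits 50 mm deep on a ledge, 3 mm (x) and 2 mm (y) of play on each side; nozzle tip 20 mm above the table. Nothing latches: the gun lifts straight up, clear of the rim once raised 95 mm.
- rack: Fixed blue-grey painted wooden block 56 (x) x 214 (y) x 62 (z) mm with a row of four round holes, 45 mm deep, 12.8 mm wide, 50 mm apart along its y axis. Origin at the centre of its underside. Three holes hold a glue stick each.
- stick_amber: The amber (orange-brown) glue stick: rod 11.2 mm in diameter, 150 mm long, 16 g, loose, standing upright in one of the rack's holes, 105 mm of it showing. Origin at the centre of its lower end, z up along it. Which hole it is in changes.
- amber_foot (a point): Centre of the amber stick's lower end (its origin).
- seat: Fixed round stool seat of plywood lying flat on the table, 300 mm in diameter, 18 mm thick, with four steel T-nuts and a small blue cross at its middle. Origin at the centre of its underside.
- seat_mid (a point): Middle of the seat's top face.
- stick_white: White glue stick of the same size in the rack. Bystander.
- stick_black: Black glue stick of the same size in the rack. Bystander.
- cone_blue: Blue thread cone, 72 mm wide, 118 mm tall, standing at the far side of the table; origin under its centre. Bystander.
- cone_green: Green thread cone, the same size. Bystander.
- shears: Shears with black handles lying flat, about 230 mm long, 15 mm high; origin near the pivot. Bystander.
- hammer: Small hammer lying flat, 240 mm long. Bystander.
- tack_tin: Blue tin of tacks with a white lid, 72 mm in diameter, 55 mm tall; origin under its centre. Bystander.

How it is judged (in metres and radians):
On the way, in this order (a step that is already met when the one before it is completed fails the run):
1. the amber stick is fully home in the gun's bore while the gun still stands in its stand (distance between amber_foot and bore_end below 0.007 m and distance of gun from where it was at the start of the episode below 0.015 m), for 0.2 s.
2. the gun, with the stick home, is drawn clear above the stand (distance between amber_foot and bore_end below 0.007 m and height (world z) of nozzle above 0.118 m and contact force between gun and stand below 0.2 N), for 0.1 s.
At the end, for the whole second after the job is handed in: Held still by the fingers alone: nozzle within 60 mm of the seat's middle seen from above and 50 to 160 mm above the wood, barrel 32 to 58 degrees from vertical, nozzle down, handle underneath; amber stick home (foot within 7 mm of the bore's end); bystanders within 20 (sticks) or 30 mm (horizontal distance between nozzle and seat_mid below 0.06 m and z of nozzle in the frame of seat_mid between 0.05 and 0.16 m and angle between gun's own z axis and vertical between 0.55 and 1.02 rad and angle between gun's own x axis and vertical below 1.15 rad and distance between amber_foot and bore_end below 0.007 m and contact force between gun and the fingers above 2 N and contact force between gun and stand below 0.2 N and contact force between gun and seat below 0.2 N and contact force between gun and rack below 0.2 N and linear speed of gun below 0.06 m/s and angular speed of gun below 0.4 rad/s and distance of each of stick_white, stick_black from where it was at the start of the episode below 0.02 m and distance of each of cone_blue, cone_green, shears, hammer, tack_tin from where it was at the start of the episode below 0.03 m); the arm keeps its last pose, push and grip.
It fails at once if the gun touches the stool seat (contact force between gun and seat above 0.5 N).
It fails at once if another stick is moved by over 20 mm, or another thing on the table by over 30 mm (distance of any of stick_white, stick_black from where it was at the start of the episode above 0.02 m or distance of any of cone_blue, cone_green, shears, hammer, tack_tin from where it was at the start of the episode above 0.03 m).
It also fails if it takes over 64 s, if anything falls off the work surface, if the arm or the gripper's body presses on something with over 40 N, if the wrist force passes 120 N, or if a joint passes its speed limit or range.

ROBOT

A 6-joint arm with a two-finger parallel gripper is mounted at the origin on the work surface. World frame = base frame: x ahead of the robot, y to its left, z up, the work surface at z = 0. Lengths are in mm, angles in rad, forces in N, time in s.
With the tool pointing down it reaches from about 150 to 775 mm from the base axis. Payload 6.1 kg.
Tool frame: the origin (TCP) lies where the fingers leave the gripper's body, on its centre line; the fingertips stand 73 mm ahead of it and the grasp point (between the pads) lies 54 mm ahead of it; z points along the fingers, y is the line along which they close (so a half turn about z gives the same grasp; the last joint's range is limited). The gripper opens to 85 mm and grips with 20 to 120 N. Pads are 22 mm wide; open, the fingers measure 114 mm over their backs; the gripper's body (76 mm by 85 mm) begins 54 mm behind the grasp point. The pads swing forward as they close: fully open they stand 13 mm farther back than shut.
Start: joints at [-1.189, 0.126, -0.04, 1.405, 0, 1.571], TCP at [195.603, -487.184, 303.895] pointing down, gripper open.
Joint ranges: [-2.72, 2.72], [-0.95, 1.95], [-1.27, 1.35], [-1.78, 2.02], [-1.46, 1.47], [-3.14, 3.14]. Speed limits (rad/s): [2.39, 2.39, 3.01, 3.14, 3.14, 3.14].

INTERFACE

Orientations are given as a 3x3 rotation matrix whose columns are the frame's x, y, z axes.
In Python, from bench import r gives the robot as it stands. The module is installed in compiled form; this text tells all that it offers.
- The arm moves only by the tool arm_command, never from a script. Its argument "series" is a list that holds one entry, the list of rows, each a list of 7 numbers: the turn, a rotation vector about the tool's x, y, z each as a share of 1.5 rad, from -1 to 1, then the shift along the tool's x, y, z each as a share of 0.3 m, from -1 to 1, then the finger opening in mm, from 0 to 85.4. In form: [[[wx, wy, wz, tx, ty, tz, fingers], ...]]. A call has exactly 10 rows; each row is the pose to reach, as a shift and turn from the pose commanded when the call began, along the tool's axes at that moment; what a row does not reach only later rows make up. A row lasts 1/8 s, in which the tool goes at most 62.5 mm and 10.7 degrees, less where a joint would pass 70% of its speed; a pose out of reach is approached as far as the arm can. A call with a number of a shift or a turn outside -1 to 1 is refused whole. A call with a gripper value outside its range is refused whole. The fingers move at their own pace and stop on an object; "force" is the grip in N (left out, the last holds). Time passes only in rows, so rows that repeat a pose let the fingers close, or fill a call up. It gives the time, the measured TCP pose, the force, the opening and the grip force at its end, in the units of the state.
- r.get_state(): the state, without advancing time (a new reading comes with each control period).
- r.read_camera(name): name is "side" or "top" or "wrist"; returns the picture (384x512x3 uint8, blue, green, red); there is no depth.
- r.camera_params(name): a dict with "K" (3x3 intrinsics, pixels), "extrinsics" (4x4, takes a point from camera to world coordinates); the wrist camera has in their place "tool_from_camera" (4x4, takes a point from camera to tool coordinates, whose origin is the TCP and whose axes are the flange's). Camera axes: x right, y down, z forward; pixel columns grow to the right and rows downward; lengths in mm; the calibration is good to about 2 mm. The wrist camera is an equidistant fisheye: a pixel r from the principal point sees the ray r / f radians off the axis. A picture is of the moment at which its call begins: read the wrist's pose just before it. camera_params takes no time and is no camera call.
- r.hand_in(): hands the job in; it is judged then, once.
Trained networks look in the newest picture that a camera, given by its name, has taken for a name from the list of things; names that differ only in an ending like _2 or _b are one class to them, and where a whole thing is asked for, a point or a joint stands for the part that bears it (a point fixed in the world has none). Each returns a list of dicts, best first, with "conf" (0 to 1); they miss things now and then, are a little off and sometimes report something else, mostly with a low value. They report only what shows in the picture. A call takes as long as a camera call.
- r.search_frame(camera, thing): "location" ([column, row] in pixels, amid what is visible of it).
- r.place_of(camera, thing): "location" ([column, row] in pixels: a listed point, or the origin of a listed thing).
The state is a dict: "time_s": time; "joint_positions": joint angles; "qd": joint speeds; "joint_torque": joint torques, N m; "ee_pos": TCP position; "orientation": TCP orientation; "contact_force": force on the tool from outside, world axes, zero at the start; "moment": the same for the moment, N m; "finger_gap": finger opening in mm; "grasp_force": force on a finger pad.
Only numpy, scipy, OpenCV 4.12 (cv2) and the standard library are available. Lean on these libraries where they do the work, as an engineer would, in place of code of your own. Each camera call takes 0.05 s, during which the arm holds its last target. There are 200 camera calls.

## Working session

There is one attempt and no reset: what is moved stays moved. The work goes in short steps, Python scripts to look and compute and a tool call to move; the robot and the scene stay as the last step left them, time stands still between calls to the robot, and variables do not carry over. Pictures are saved under pics/ and viewed, at most 10 in all, crops included, and the job is handed in when it is done.

Besides the shell and the picture viewer there is one more tool, called as name([rows], argument=value, ...), one row to a line, values as JSON. arm_command: Moves the arm, as the interface text tells. Shift numbers are shares of 0.3 m and turn numbers shares of 1.5 rad, none past 1 either way. Its arguments: {"type":"object","properties":{"series":{"type":"array","items":{"type":"array","items":{"type":"array","items":{"type":"number"}}}},"force":{"type":"number"}},"required":["series"]}

```bash
mkdir -p pics; cat > h.py <<'E'
import numpy as np, cv2
from bench import r
from scipy.spatial.transform import Rotation as R
def ray(cam,px,st=None):
    p=r.camera_params(cam);K=np.array(p["K"],float);px=np.array(px,float)
    if cam=="wrist":
        st=st or r.get_state()
        d=np.array([(px[0]-K[0,2])/K[0,0],(px[1]-K[1,2])/K[1,1]]);t=np.linalg.norm(d)
        v=np.array([*(d/max(t,1e-9)*np.sin(t)),np.cos(t)])
        T=np.eye(4);T[:3,:3]=st["orientation"];T[:3,3]=st["ee_pos"];E=T@np.array(p["tool_from_camera"])
    else:
        E=np.array(p["extrinsics"]);v=np.linalg.inv(K)@[*px,1]
    v=E[:3,:3]@v
    return E[:3,3],v/np.linalg.norm(v)
def atz(cam,px,z,st=None):
    o,v=ray(cam,px,st);return o+v*(z-o[2])/v[2]
def tri(*rs):
    A=0;b=0
    for o,v in rs:
        P=np.eye(3)-np.outer(v,v);A=A+P;b=b+P@o
    x=np.linalg.solve(A,b);return x,[round(float(np.linalg.norm(np.cross(x-o,v))),1) for o,v in rs]
def move(pos,Rm,st=None):
    """row numbers (turn, shift) from current pose to target TCP pose"""
    st=st or r.get_state();R0=np.array(st["orientation"])
    w=R.from_matrix(R0.T@Rm).as_rotvec()/1.5;t=R0.T@(np.array(pos)-st["ee_pos"])/300
    return np.round(np.r_[w,t],4).tolist()
E
python3 - <<'E'
from h import *
np.set_printoptions(precision=1,suppress=True)
s=r.get_state();print(s)
ims=[]
for c in("side","top","wrist"):
    im=r.read_camera(c);cv2.imwrite(f"pics/{c}0.png",im)
    print(c,r.camera_params(c))
    for t in("gun","nozzle","handle","mouth","stand","rack","stick_amber","amber_foot","seat","seat_mid","stick_white","stick_black","cone_blue","cone_green","shears","hammer","tack_tin"):
        if c=="wrist" and t not in("gun","mouth","stick_amber","rack","seat_mid"):continue
        print(c,t,[(round(d["conf"],2),np.round(d["location"]).tolist()) for d in r.place_of(c,t)[:2]])
E
```

```text
{'time_s': 0.0, 'joint_positions': array([-1.2,  0.1, -0. ,  1.4, -0. ,  1.6]), 'qd': array([-0.,  0., -0.,  0.,  0., -0.]), 'joint_torque': array([ -0. , -43.6,  35.3,   0. ,  -0. ,   0. ]), 'ee_pos': array([ 195.5, -486.9,  303.1]), 'orientation': array([[ 0.9,  0.4, -0. ],
       [ 0.4, -0.9,  0. ],
       [-0. , -0. , -1. ]]), 'contact_force': array([-0.3, -0.2, -0.2]), 'moment': array([-0.,  0., -0.]), 'grasp_force': 0.0, 'finger_gap': 85.67047148294604}
side {'K': array([[423.2,   0. , 249.4],
       [  0. , 423.2, 187.7],
       [  0. ,   0. ,   1. ]]), 'extrinsics': array([[ -1. ,  -0. ,   0. , 533. ],
       [ -0. ,   0.5,  -0.9, 913.2],
       [ -0. ,  -0.9,  -0.5, 637.9],
       [  0. ,   0. ,   0. ,   1. ]])}
side gun [(0.35, [255.0, 178.0])]
side nozzle [(0.41, [179.0, 232.0])]
side handle [(0.87, [290.0, 184.0])]
side mouth [(0.94, [259.0, 158.0])]
side stand [(0.57, [260.0, 230.0])]
side rack [(0.66, [260.0, 339.0]), (0.36, [157.0, 313.0])]
side stick_amber [(0.34, [255.0, 173.0])]
side amber_foot [(0.21, [156.0, 316.0])]
side seat [(0.61, [254.0, 182.0])]
side seat_mi
[... 1020 characters left out ...]
56, [142.0, 214.0]), (0.48, [273.0, 211.0])]
top stick_black [(0.37, [161.0, 218.0])]
top cone_blue [(0.72, [275.0, 142.0]), (0.34, [123.0, 213.0])]
top cone_green [(0.69, [281.0, 233.0]), (0.66, [231.0, 133.0])]
top shears [(0.58, [322.0, 275.0])]
top hammer [(0.58, [238.0, 284.0]), (0.3, [137.0, 212.0])]
top tack_tin [(0.75, [174.0, 141.0])]
wrist {'K': array([[297.3,   0. , 252.2],
       [  0. , 297.3, 190.8],
       [  0. ,   0. ,   1. ]]), 'tool_from_camera': array([[ -0. ,  -1. ,  -0.3,  66. ],
       [  1. ,  -0. ,  -0. ,  -1.4],
       [  0. ,  -0.3,   1. , -70.1],
       [  0. ,   0. ,   0. ,   1. ]])}
wrist gun []
wrist mouth []
wrist rack []
wrist stick_amber []
wrist seat_mid []
```

```bash
python3 - <<'E'
import cv2
for c in("side","top"):
    cv2.imwrite(f"pics/{c}0b.png",cv2.resize(cv2.imread(f"pics/{c}0.png"),None,fx=1.5,fy=1.5,interpolation=cv2.INTER_CUBIC))
E
```

```text
(no output)
```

View pics/side0b.png

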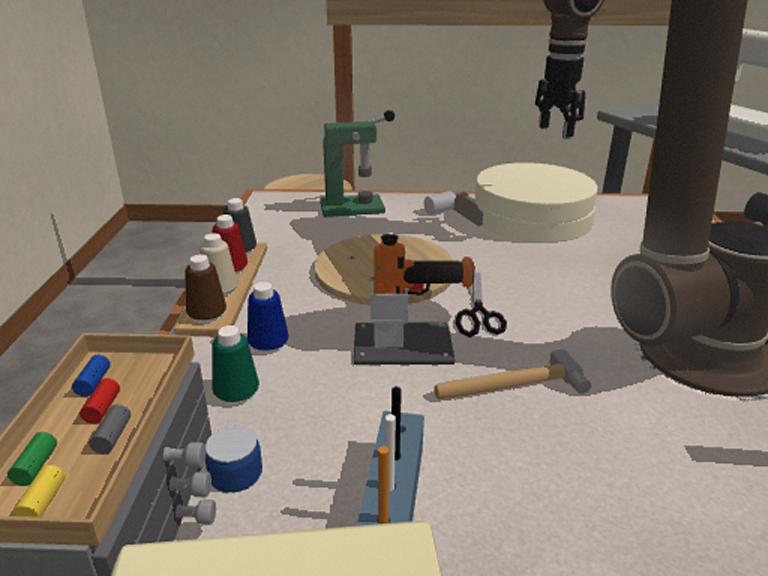

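View pics/top0b.png

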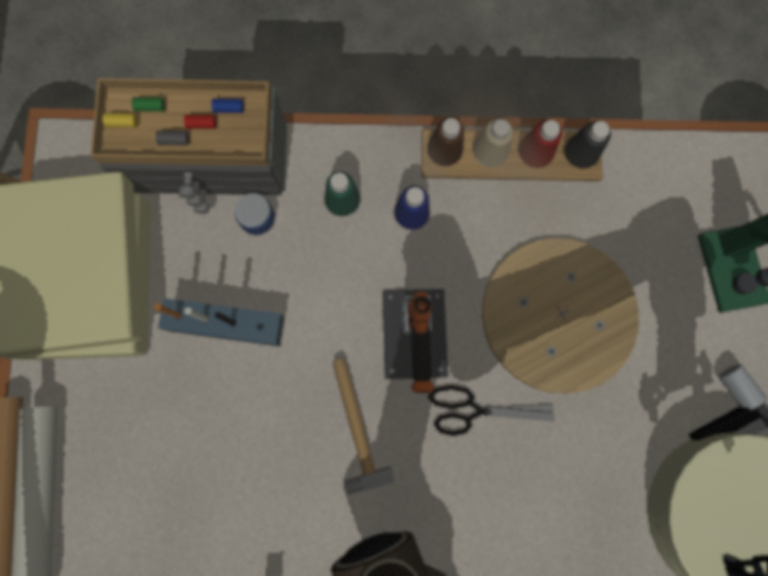

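The side picture shows the amber stick's top at about (255,299), front of the rack, with white and black behind it. The mouth is at (259,159), with the handle pointing right, towards the robot. In the top picture the amber top is at about (106,204), the mouth at (281,202) and the seat cross at (374,208).

```bash
python3 - <<'E'
from h import *
np.set_printoptions(precision=1,suppress=True)
print("amber",tri(ray("side",(255.7,299)),ray("top",(106,205))),atz("side",(255.7,299),167),atz("top",(106,205),167))
print("mouth",tri(ray("side",(259,158)),ray("top",(280.5,203))),atz("side",(259,158),208),atz("top",(280.5,203),208))
print("handle",tri(ray("side",(290,184)),ray("top",(281.5,233))),atz("top",(281.5,233),145))
print("foot end", atz("top",(282,258),145),"foot side", atz("side",(311.5,181),145))
print("seat",atz("side",(255,173),18),atz("top",(374,209),18))
print("rack corners",[atz("top",np.array(p)/1.5,62)[:2] for p in((165,299),(160,330),(279,344),(283,312))])
for n,s,t in(("white top",(391,418),(187,311)),("black top",(396,390),(218,316))):
    print(n,atz("side",np.array(s)/1.5,167),atz("top",np.array(t)/1.5,167))
print("cones",atz("top",(275,142),0),atz("top",(231,133),0), "tin",atz("top",(174,141),0))
print("foam top corner side", [atz("top",np.array(p)/1.5,0) for p in((127,175),(135,350))])
E
```

```text
amber (array([544.7, 417.9, 163.5]), [1.6, 1.6]) [546.2 421.2 167. ] [542.6 416.8 167. ]
mouth (array([549.4,  -9.2, 207.6]), [2.1, 2.1]) [551.4  -9.1 208. ] [547.2  -9.1 208. ]
handle (array([477.7, -16.6, 135.1]), [3.9, 3.9]) [480.9 -16.3 145. ]
foot end [419.1 -17.6 145. ] foot side [421.4 -14.7 145. ]
seat [ 569.8 -302.2   18. ] [ 562.1 -289.7   18. ]
rack corners [array([572.9, 444.3]), array([516.5, 449.3]), array([493.9, 235.2]), array([552. , 230.2])]
white top [539.4 373.9 167. ] [537.4 370.9 167. ]
black top [534.5 325.  167. ] [529.9 320.  167. ]
cones [760.9  -7.6   0. ] [786.4 123.2   0. ] tin [759.  290.5   0. ]
foam top corner side [array([829.4, 557.6,   0. ]), array([484.4, 515.1,   0. ])]
```

arm_command([
  [[0,0,0,0.04,-0.04,0,85],[0,0,0,0.11,-0.12,0,85],[0,0,0,0.19,-0.2,0,85],[0,0,0,0.27,-0.28,0,85],[0,0,0,0.35,-0.36,0,85],[0,0,0,0.43,-0.45,0,85],[0,0,0,0.51,-0.54,0,85],[0,0,0,0.59,-0.63,0,85],[0,0,0,0.67,-0.72,0,85],[0,0,0,0.75,-0.8,0,85]],
])

```text
time_s: 3.35
ee_pos: [314.7, -178.6, 304.0]
orientation: [[0.928, 0.373, 0.001], [0.373, -0.928, -0.0], [0.001, 0.0, -1.0]]
contact_force: [-0.2, 0.1, 0.3]
finger_gap: 85.0
grasp_force: 0.0
```

arm_command([
  [[0,0,0,0.08,-0.08,0,85],[0,0,0,0.16,-0.16,0,85],[0,0,0,0.24,-0.24,0,85],[0,0,0,0.32,-0.32,0,85],[0,0,0,0.4,-0.4,0,85],[0,0,0,0.48,-0.48,0,85],[0,0,0,0.56,-0.56,0,85],[0,0,0,0.64,-0.64,0,85],[0,0,0,0.7,-0.72,0,85],[0,0,0,0.75,-0.8,0,85]],
])

```text
time_s: 4.6
ee_pos: [433.7, 127.5, 303.9]
orientation: [[0.928, 0.373, -0.0], [0.373, -0.928, 0.0], [-0.0, -0.0, -1.0]]
contact_force: [0.2, -0.2, -0.8]
finger_gap: 84.7
grasp_force: 0.0
```

arm_command([
  [[0,0,-0.08,0.08,-0.08,0,85],[0,0,-0.16,0.16,-0.16,0,85],[0,0,-0.24,0.24,-0.24,0,85],[0,0,-0.32,0.32,-0.32,0,85],[0,0,-0.4,0.4,-0.4,0,85],[0,0,-0.48,0.48,-0.48,0,85],[0,0,-0.56,0.56,-0.56,0,85],[0,0,-0.64,0.63,-0.64,0,85],[0,0,-0.7,0.68,-0.72,0,85],[0,0,-0.71,0.7,-0.77,0,85]],
])

```text
time_s: 5.85
ee_pos: [542.3, 420.0, 303.5]
orientation: [[0.123, 0.992, -0.001], [0.992, -0.123, -0.0], [-0.001, -0.001, -1.0]]
contact_force: [0.4, -0.3, 0.3]
finger_gap: 85.3
grasp_force: 0.0
```

```bash
python3 - <<'E'
from h import *
np.set_printoptions(precision=2,suppress=True)
s=r.get_state();print(s["time_s"],s["ee_pos"],s["orientation"],s["joint_positions"])
im=r.read_camera("wrist");cv2.imwrite("pics/w1.png",cv2.resize(im,None,fx=1.5,fy=1.5))
for t in("stick_amber","stick_white","stick_black","rack"):
    print(t,[(round(d["conf"],2),d["location"]) for d in r.search_frame("wrist",t)[:2]])
print(r.place_of("wrist","amber_foot")[:2])
E
```

```text
5.85 [542.34 420.01 303.47] [[ 0.12  0.99 -0.  ]
 [ 0.99 -0.12 -0.  ]
 [-0.   -0.   -1.  ]] [0.66 0.45 0.39 1.51 0.   2.35]
stick_amber [(0.67, [258.3, 187.1])]
stick_white [(0.8, [253.6, 241.5])]
stick_black [(0.68, [253.9, 292.3]), (0.2, [248.1, 213.6])]
rack [(0.86, [249.0, 214.6])]
[]
```

View pics/w1.png

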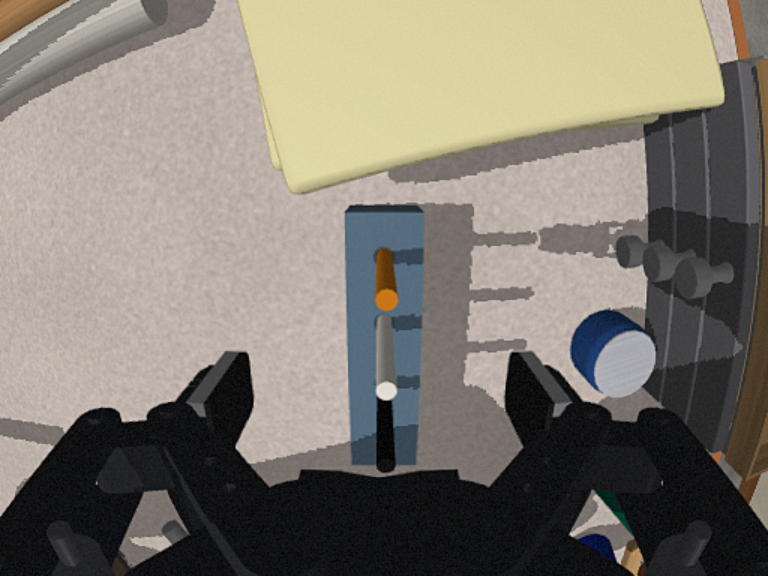

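The wrist picture shows the amber top at about (387,299)/1.5 with its hole at (384,254)/1.5. The foam lies clear beyond it.

```bash
python3 - <<'E'
from h import *
np.set_printoptions(precision=2,suppress=True)
s=r.get_state();R0=np.array(s["orientation"])
a=atz("wrist",(258,199.3),167);b=atz("wrist",(255.8,171),62)
print(a,b,atz("wrist",(257.5,260.3),167),R0.T@(a-s["ee_pos"])/300,R0.T@(b-s["ee_pos"])/300,s["time_s"])
E
```

```text
[546.7  421.98 167.  ] [546.39 421.92  62.  ] [540.34 372.1  167.  ] [0.02 0.01 0.46] [0.02 0.01 0.81] 6.15
```

arm_command([
  [[0,0,0,0.008,0.013,0.06,85],[0,0,0,0.008,0.013,0.14,85],[0,0,0,0.008,0.013,0.22,85],[0,0,0,0.008,0.013,0.3,85],[0,0,0,0.008,0.013,0.35,85],[0,0,0,0.008,0.013,0.375,85],[0,0,0,0.008,0.013,0.375,85],[0,0,0,0.008,0.013,0.375,40],[0,0,0,0.008,0.013,0.375,5],[0,0,0,0.008,0.013,0.375,5]],
], force=25)

```text
time_s: 7.4
ee_pos: [547.5, 420.6, 191.9]
orientation: [[0.124, 0.992, 0.001], [0.992, -0.124, 0.001], [0.001, 0.001, -1.0]]
contact_force: [0.0, 0.6, 0.4]
finger_gap: 31.8
grasp_force: 0.0
```

arm_command([
  [[0,0,0,0,0,0,5],[0,0,0,0,0,0,5],[0,0,0,0,0,0,5],[0,0,0,0,0,0,5],[0,0,0,0,0,-0.01,5],[0,0,0,0,0,-0.03,5],[0,0,0,0,0,-0.06,5],[0,0,0,0,0,-0.1,5],[0,0,0,0,0,-0.15,5],[0,0,0,0,0,-0.2,5]],
])

```text
time_s: 8.65
ee_pos: [547.6, 420.5, 253.0]
orientation: [[0.124, 0.992, 0.001], [0.992, -0.124, 0.0], [0.001, 0.001, -1.0]]
contact_force: [0.3, 1.0, 0.6]
finger_gap: 10.6
grasp_force: 24.3
```

arm_command([
  [[0,0,0,0,0,-0.1,5],[0,0,0,0,0,-0.23,5],[0,0,0,0,0,-0.38,5],[0,0,0,0,0,-0.5,5],[0,0,0,-0.05,0,-0.56,5],[0,0,0,-0.13,0,-0.57,5],[0,0,0,-0.23,0,-0.57,5],[0,0,0,-0.33,0,-0.57,5],[0,0,0,-0.43,0,-0.57,5],[0,0,0,-0.53,0,-0.57,5]],
])

```text
time_s: 9.9
ee_pos: [527.1, 260.7, 422.1]
orientation: [[0.124, 0.992, -0.0], [0.992, -0.124, -0.001], [-0.001, -0.0, -1.0]]
contact_force: [0.3, 0.3, -0.4]
finger_gap: 10.4
grasp_force: 24.4
```

arm_command([
  [[0,0,0,-0.1,0.02,0,5],[0,0,0,-0.22,0.04,0,5],[0,0,0,-0.34,0.06,0,5],[0,0,0,-0.46,0.08,0,5],[0,0,0,-0.58,0.1,0,5],[0,0,0,-0.7,0.13,0,5],[0,0,0,-0.79,0.16,0,5],[0,0,0,-0.86,0.17,0,5],[0,0,0,-0.89,0.18,0,5],[0,0,0,-0.89,0.18,0,5]],
])

```text
time_s: 11.15
ee_pos: [548.0, -9.5, 422.2]
orientation: [[0.125, 0.992, -0.0], [0.992, -0.125, 0.0], [0.0, -0.0, -1.0]]
contact_force: [-0.9, -0.2, 0.3]
finger_gap: 10.7
grasp_force: 24.4
```

```bash
python3 - <<'E'
from h import *
np.set_printoptions(precision=2,suppress=True)
s=r.get_state();print(s["time_s"],s["ee_pos"],s["joint_positions"])
w=r.read_camera("wrist");a=r.read_camera("side");b=r.read_camera("top")
f=lambda c:[(t,[(round(d["conf"],2),np.round(d["location"],1).tolist()) for d in r.place_of(c,t)[:2]]) for t in("mouth","amber_foot")]
for c in("wrist","side","top"):print(c,f(c))
u=lambda im,x,y:cv2.resize(im[y:y+130,x:x+130],(390,390),interpolation=cv2.INTER_CUBIC)
cv2.imwrite("pics/w2.png",np.hstack([u(a,195,70),u(b,215,140)]))
cv2.imwrite("pics/w2b.png",cv2.resize(w,None,fx=1.5,fy=1.5))
E
```

```text
11.15 [547.96  -9.51 422.23] [-0.02  0.21  0.32  1.68  0.    1.68]
wrist [('mouth', [(0.98, [251.4, 178.7]), (0.62, [254.4, 188.9])]), ('amber_foot', [(0.68, [254.8, 188.4]), (0.63, [253.4, 191.1])])]
side [('mouth', [(0.36, [179.1, 233.0])]), ('amber_foot', [(0.5, [260.1, 142.1])])]
top [('mouth', [(0.69, [161.4, 216.2]), (0.37, [283.8, 204.9])]), ('amber_foot', [(0.19, [273.1, 143.5])])]
```

View pics/w2.png

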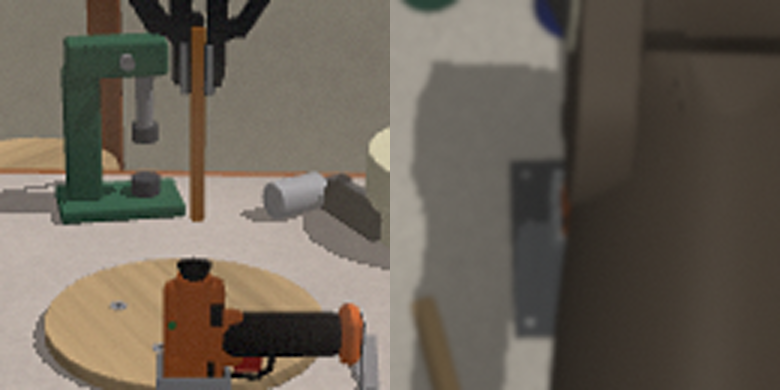

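View pics/w2b.png

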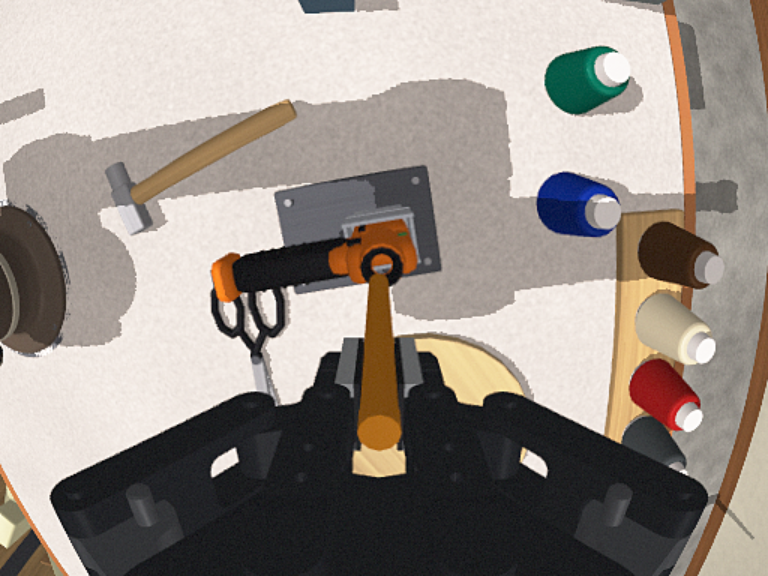

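The side crop shows the stick vertical above the mouth. The wrist picture shows the mouth ring centred near (381,266)/1.5, the stick's foot near (378,281)/1.5 and its top near (379,433)/1.5.

```bash
python3 - <<'E'
from h import *
np.set_printoptions(precision=2,suppress=True)
for n,p,z in(("mouth eye",(254.2,177.5),208),("mouth net",(251.4,178.7),208),("foot",(251.9,187.5),248),("top",(252.8,288.7),398)):print(n,atz("wrist",p,z))
print("side mouth eye",atz("side",(195+194/3,70+266/3),208),"foot",atz("side",(195+197/3,70+219/3),248),"foot by y=-9:")
o,v=ray("side",(195+197/3,70+219/3));print(o+v*(-9-o[1])/v[1])
o,v=ray("side",(195+194/3,70+266/3));print(o+v*(-9-o[1])/v[1])
E
```

```text
mouth eye [549.64  -4.91 208.  ]
mouth net [546.77  -5.77 208.  ]
foot [547.46  -4.39 248.  ]
top [547.82  -4.87 398.  ]
side mouth eye [549.71  -5.43 208.  ] foot [547.71  -6.58 248.  ] foot by y=-9:
[547.74  -9.   246.98]
[549.77  -9.   206.33]
```

arm_command([
  [[0,0,0,0,0.007,0.02,5],[0,0,0,0,0.007,0.05,5],[0,0,0,0,0.007,0.08,5],[0,0,0,0,0.007,0.11,5],[0,0,0,0,0.007,0.13,5],[0,0,0,0,0.007,0.15,5],[0,0,0,0,0.007,0.165,5],[0,0,0,0,0.007,0.18,5],[0,0,0,0,0.007,0.19,5],[0,0,0,0,0.007,0.2,5]],
])

```text
time_s: 12.85
ee_pos: [550.3, -9.2, 362.3]
orientation: [[0.124, 0.992, 0.0], [0.992, -0.124, -0.0], [-0.0, 0.0, -1.0]]
contact_force: [-0.1, -0.3, 0.5]
finger_gap: 10.4
grasp_force: 24.4
```

```bash
python3 - <<'E'
from h import *
np.set_printoptions(precision=2,suppress=True)
s=r.get_state();print(s["time_s"],s["ee_pos"],s["contact_force"],s["moment"])
w=r.read_camera("wrist");a=r.read_camera("side")
u=lambda im,x,y:cv2.resize(im[y:y+130,x:x+130],(390,390),interpolation=cv2.INTER_CUBIC)
cv2.imwrite("pics/w3.png",np.hstack([u(a,195,70),u(w,190,120)]))
E
```

```text
12.85 [550.33  -9.24 362.29] [-0.11 -0.29  0.46] [ 0.   -0.01 -0.01]
```

View pics/w3.png

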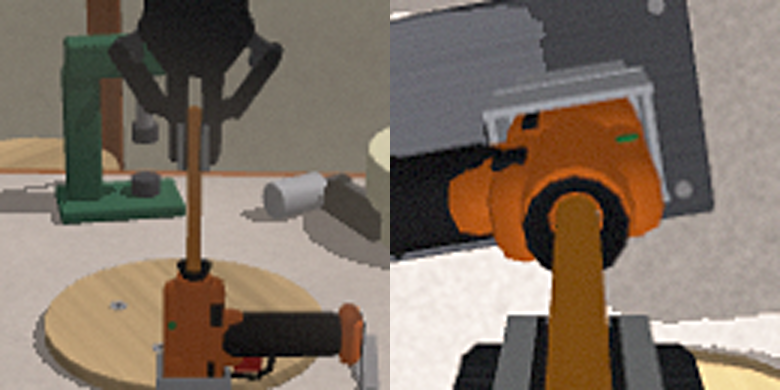

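The stick's foot has entered the mouth and sits centred in both crops, with no contact force. I'll push it down.

arm_command([
  [[0,0,0,0,0,0.015,5],[0,0,0,0,0,0.035,5],[0,0,0,0,0,0.055,5],[0,0,0,0,0,0.075,5],[0,0,0,0,0,0.095,5],[0,0,0,0,0,0.115,5],[0,0,0,0,0,0.135,5],[0,0,0,0,0,0.15,5],[0,0,0,0,0,0.165,5],[0,0,0,0,0,0.175,5]],
])

```text
time_s: 14.2
ee_pos: [550.3, -9.3, 309.6]
orientation: [[0.124, 0.992, -0.0], [0.992, -0.124, -0.0], [-0.0, -0.0, -1.0]]
contact_force: [-0.4, -0.1, 0.7]
finger_gap: 10.5
grasp_force: 24.4
```

arm_command([
  [[0,0,0,0,0,0.005,5],[0,0,0,0,0,0.01,5],[0,0,0,0,0,0.015,5],[0,0,0,0,0,0.018,5],[0,0,0,0,0,0.018,30],[0,0,0,0,0,0.018,50],[0,0,0,0,0,0.018,50],[0,0,0,0,0,0,50],[0,0,0,0,0,-0.08,50],[0,0,0,0,0,-0.16,50]],
])

```text
time_s: 15.45
ee_pos: [550.2, -9.2, 358.8]
orientation: [[0.124, 0.992, -0.0], [0.992, -0.124, -0.0], [-0.0, -0.0, -1.0]]
contact_force: [0.4, 0.5, 0.6]
finger_gap: 50.2
grasp_force: 0.0
```

arm_command([
  [[0,0,0,0,0,-0.1,60],[0,0,0,0,0,-0.2,60],[0,0,0,0,-0.1,-0.25,60],[0,0,0,0,-0.2,-0.25,60],[0,0,0,0,-0.3,-0.25,60],[0,0,0,0,-0.35,-0.25,60],[0,0,0,0,-0.38,-0.25,60],[0,0,0,0,-0.4,-0.25,60],[0,0,0,0,-0.4,-0.25,60],[0,0,0,0,-0.4,-0.25,60]],
])

```text
time_s: 16.7
ee_pos: [431.8, 5.6, 432.6]
orientation: [[0.124, 0.992, -0.0], [0.992, -0.124, -0.0], [-0.0, -0.0, -1.0]]
contact_force: [0.6, 0.5, 0.8]
finger_gap: 60.3
grasp_force: 0.0
```

```bash
python3 - <<'E'
from h import *
np.set_printoptions(precision=3,suppress=True)
s=r.get_state();print(s["time_s"],s["ee_pos"],s["orientation"],s["joint_positions"])
w=r.read_camera("wrist");a=r.read_camera("side");b=r.read_camera("top")
for c in("wrist","side","top"):
  for t in("handle","mouth","seat_mid"):print(c,t,[(round(d["conf"],2),np.round(d["location"],1).tolist()) for d in r.place_of(c,t)[:2]])
u=lambda im,x,y:cv2.resize(im[y:y+130,x:x+130],(390,390),interpolation=cv2.INTER_CUBIC)
v=np.full((600,800,3),0,np.uint8);v[:390,:390]=u(a,195,70);v[:384,390:]=cv2.resize(w[30:286,100:373],(410,384))
cv2.imwrite("pics/w4.png",v[:390])
E
```

```text
16.7 [431.75    5.565 432.575] [[ 0.124  0.992 -0.   ]
 [ 0.992 -0.124 -0.   ]
 [-0.    -0.    -1.   ]] [ 0.013 -0.015  0.095  1.681 -0.     1.708]
wrist handle [(0.75, [286.8, 175.7])]
wrist mouth [(0.82, [361.0, 178.0])]
wrist seat_mid []
side handle [(0.91, [291.8, 183.0])]
side mouth [(0.87, [257.0, 158.1]), (0.7, [253.3, 177.7])]
side seat_mid [(0.86, [254.9, 172.6])]
top handle []
top mouth []
top seat_mid [(0.81, [371.2, 209.4])]
```

View pics/w4.png

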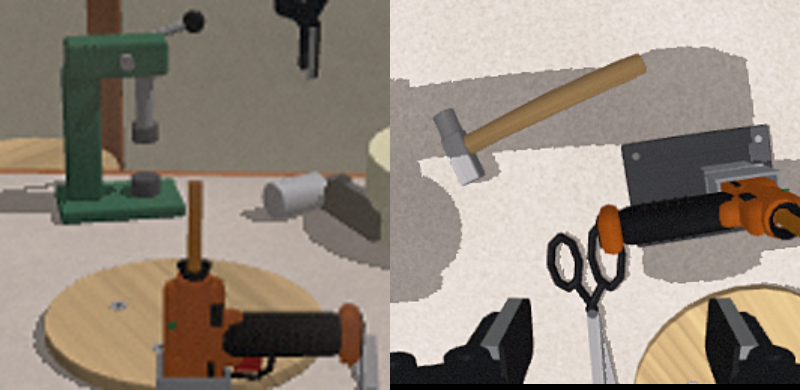

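The crops show the stick seated in the gun and the gun still in its holster. The handle's foot is at about (611,229) and the handle meets the housing at about (728,212) in the right crop.

```bash
python3 - <<'E'
from h import *
np.set_printoptions(precision=2,suppress=True)
k=lambda x,y:(100+(x-390)*273/410,30+y*256/384)
for y in(-9,-5):
    o,v=ray("side",(260,130.5));print("stick top",o+v*(y-o[1])/v[1])
    o,v=ray("side",(259.5,158.5));print("mouth",o+v*(y-o[1])/v[1])
# tops of handle at z=163-ish edges, sides at z=145
for n,p,z in(("junction mid",(728,212),163),("footend mid",(611,229),163),("hand upper edge",(668,203),150),("hand lower edge",(672,240),150),("mouth",(790,219),208)):print(n,atz("wrist",k(*p),z))
print("handle net",atz("wrist",(286.8,175.7),145),"mouth net",atz("wrist",(361,178),208))
o,v=ray("side",(291.8,183));print("side handle",atz("side",(291.8,183),145),tri(ray("side",(291.8,183)),ray("wrist",(286.8,175.7))))
print("seat",atz("side",(254.9,172.6),18),atz("top",(371.2,209.4),18))
E
```

```text
stick top [549.57  -9.   278.24]
mouth [550.18  -9.   206.76]
stick top [549.5  -5.  279.8]
mouth [550.1   -5.   208.63]
junction mid [516.11  -5.86 163.  ]
footend mid [422.49  -8.31 163.  ]
hand upper edge [470.18   4.34 150.  ]
hand lower edge [470.43 -26.83 150.  ]
mouth [551.59  -5.68 208.  ]
handle net [471.42  -9.85 145.  ] mouth net [545.29  -7.17 208.  ]
side handle [470.43  -2.53 145.  ] (array([470.84, -10.66, 140.81]), [1.0, 1.0])
seat [ 570.16 -305.02   18.  ] [ 560.83 -281.68   18.  ]
```

arm_command([
  [[0,0,-0.08,0,0,0,85],[0,0,-0.18,0,0,0.03,85],[0,0,-0.28,0,0.02,0.06,85],[0,0,-0.38,-0.01,0.04,0.1,85],[0,0,-0.49,-0.02,0.06,0.14,85],[0,0,-0.6,-0.03,0.08,0.18,85],[0,0,-0.71,-0.04,0.1,0.22,85],[0,0,-0.82,-0.043,0.106,0.25,85],[0,0,-0.92,-0.043,0.106,0.27,85],[0,0,-1,-0.043,0.106,0.27,85]],
])

```text
time_s: 18.55
ee_pos: [461.0, -11.2, 351.3]
orientation: [[-0.982, 0.189, -0.001], [0.189, 0.982, 0.0], [0.001, -0.0, -1.0]]
contact_force: [1.5, -0.2, 0.0]
finger_gap: 85.1
grasp_force: 0.0
```

arm_command([
  [[0,0,-0.06,0,0,0,85],[0,0,-0.12,0,0,0,85],[0,0,-0.163,0,0,0,85],[0,0,-0.163,0,0,0,85],[0,0,-0.163,0,0,0,85],[0,0,-0.163,0,0,0,85],[0,0,-0.163,0,0,0,85],[0,0,-0.163,0,0,0,85],[0,0,-0.163,0,0,0,85],[0,0,-0.163,0,0,0,85]],
])

```text
time_s: 19.8
ee_pos: [461.2, -11.1, 351.9]
orientation: [[-0.999, -0.05, -0.0], [-0.05, 0.999, -0.0], [0.0, -0.0, -1.0]]
contact_force: [-0.3, -0.2, 0.4]
finger_gap: 85.3
grasp_force: 0.0
```

```bash
python3 - <<'E'
from h import *
np.set_printoptions(precision=3,suppress=True)
s=r.get_state();print(s["time_s"],s["ee_pos"],s["orientation"],s["joint_positions"])
w=r.read_camera("wrist");cv2.imwrite("pics/w5.png",cv2.resize(w,None,fx=1.5,fy=1.5))
print([(t,r.place_of("wrist",t)[:2]) for t in ("handle","mouth","seat_mid")])
E
```

```text
19.8 [461.215 -11.142 351.889] [[-0.999 -0.05  -0.   ]
 [-0.05   0.999 -0.   ]
 [ 0.    -0.    -1.   ]] [-0.024  0.01  -0.059  1.501 -0.    -0.074]
[('handle', [{'location': [252.1, 193.6], 'conf': 0.64}]), ('mouth', [{'location': [247.7, 297.8], 'conf': 0.82}, {'location': [253.9, 257.9], 'conf': 0.56}]), ('seat_mid', [{'location': [77.8, 218.9], 'conf': 0.87}])]
```

View pics/w5.png

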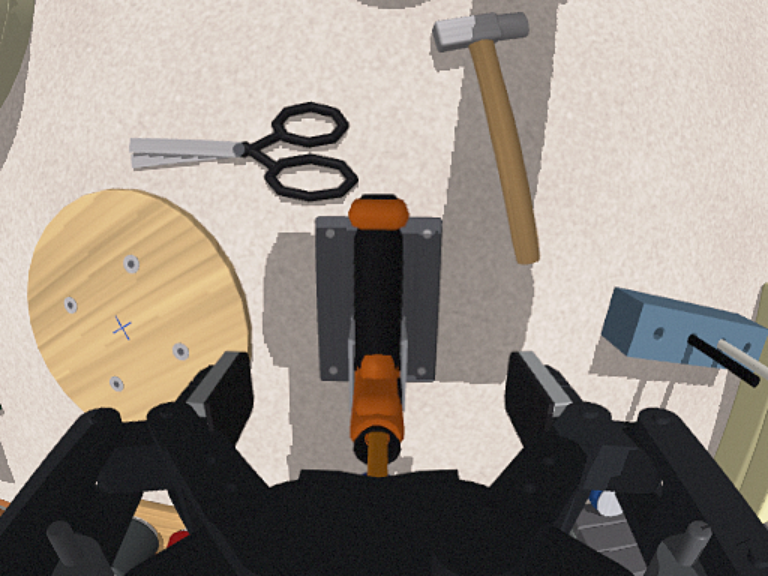

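The handle lies square between the fingers, centred at column 378/1.5, and the seat cross is at (122,327)/1.5. I'll go down and grip.

```bash
python3 -c "
from h import *
print(atz('wrist',(81.3,218),18),atz('wrist',(252,297),208),atz('wrist',(252.5,142),165))"
```

```text
[ 563.95017666 -284.87112392   18.        ] [547.73650666  -5.75326217 208.        ] [420.29725733 -11.54569913 165.        ]
```

arm_command([
  [[0,0,0,0,0,0.08,85],[0,0,0,0,0,0.18,85],[0,0,0,0,0,0.28,85],[0,0,0,0,0,0.38,85],[0,0,0,0,0,0.46,85],[0,0,0,0,0,0.51,85],[0,0,0,0,0,0.523,85],[0,0,0,0,0,0.523,85],[0,0,0,0,0,0.523,60],[0,0,0,0,0,0.523,40]],
])

```text
time_s: 21.25
ee_pos: [461.6, -11.2, 195.7]
orientation: [[-0.999, -0.05, 0.001], [-0.05, 0.999, -0.0], [-0.001, -0.0, -1.0]]
contact_force: [-0.9, 1.2, -0.5]
finger_gap: 50.8
grasp_force: 0.0
```

arm_command([
  [[0,0,0,0,0,0,33],[0,0,0,0,0,0,30],[0,0,0,0,0,0,26],[0,0,0,0,0,0,22],[0,0,0,0,0,0,15],[0,0,0,0,0,0,15],[0,0,0,0,0,0,15],[0,0,0,0,0,0,15],[0,0,0,0,0,0,15],[0,0,0,0,0,0,15]],
], force=110)

```text
time_s: 22.5
ee_pos: [461.2, -11.3, 195.4]
orientation: [[-0.999, -0.049, 0.0], [-0.049, 0.999, -0.001], [-0.0, -0.001, -1.0]]
contact_force: [-2.2, -1.4, 6.0]
finger_gap: 28.1
grasp_force: 108.0
```

arm_command([
  [[0,0,0,0,0,-0.01,15],[0,0,0,0,0,-0.03,15],[0,0,0,0,0,-0.06,15],[0,0,0,0,0,-0.1,15],[0,0,0,0,0,-0.15,15],[0,0,0,0,0,-0.2,15],[0,0,0,0,0,-0.26,15],[0,0,0,0,0,-0.32,15],[0,0,0,0,0,-0.38,15],[0,0,0,0,0,-0.42,15]],
])

```text
time_s: 23.75
ee_pos: [461.4, -11.1, 322.6]
orientation: [[-0.999, -0.05, 0.002], [-0.05, 0.999, -0.0], [-0.002, -0.0, -1.0]]
contact_force: [0.8, -0.8, -4.2]
finger_gap: 28.5
grasp_force: 108.6
```

arm_command([
  [[0,0,0,0,0,-0.03,15],[0,0,0,0,0,-0.06,15],[0,0,0,0,0,-0.09,15],[0,0,0,0,0,-0.12,15],[0,0,0,0,0,-0.15,15],[0,0,0,0,0,-0.17,15],[0,0,0,0,0,-0.18,15],[0,0,0,0,0,-0.18,15],[0,0,0,0,0,-0.18,15],[0,0,0,0,0,-0.18,15]],
])

```text
time_s: 25.0
ee_pos: [461.1, -11.1, 374.7]
orientation: [[-0.999, -0.05, -0.001], [-0.05, 0.999, 0.0], [0.001, 0.0, -1.0]]
contact_force: [-0.0, 0.6, -3.9]
finger_gap: 28.6
grasp_force: 108.6
```

```bash
python3 - <<'E'
from h import *
np.set_printoptions(precision=3,suppress=True)
s=r.get_state();print(s["time_s"],s["ee_pos"],s["joint_positions"],s["contact_force"])
a=r.read_camera("side");w=r.read_camera("wrist")
u=lambda im,x,y:cv2.resize(im[y:y+190,x:x+190],(390,390),interpolation=cv2.INTER_CUBIC)
cv2.imwrite("pics/w6.png",np.hstack([u(a,180,40),u(w,150,150)]))
# final target TCP pose
az=np.deg2rad(-24.0);c,sn=np.cos(az),np.sin(az);h=np.array([-c,-sn,0]) # toward robot
q=np.sqrt(.5);gz=q*h+[0,0,q];gx=-q*h+[0,0,q]
Rm=np.c_[-gx,np.cross(-gz,-gx),-gz]
noz=np.array([564,-288,118.]);tcp=noz+gz*(125-5+54+0)+gx*-88
print("target",tcp,Rm,move(tcp,Rm))
E
```

```text
25.0 [461.109 -11.144 374.719] [-0.024  0.016 -0.003  1.552  0.    -0.074] [-0.003  0.613 -3.88 ]
target [ 394.755 -212.647  178.811] [[-0.646  0.407  0.646]
 [ 0.288  0.914 -0.288]
 [-0.707  0.    -0.707]] [0.1226, -0.514, 0.2961, 0.2542, -0.6599, 0.6535]
```

View pics/w6.png

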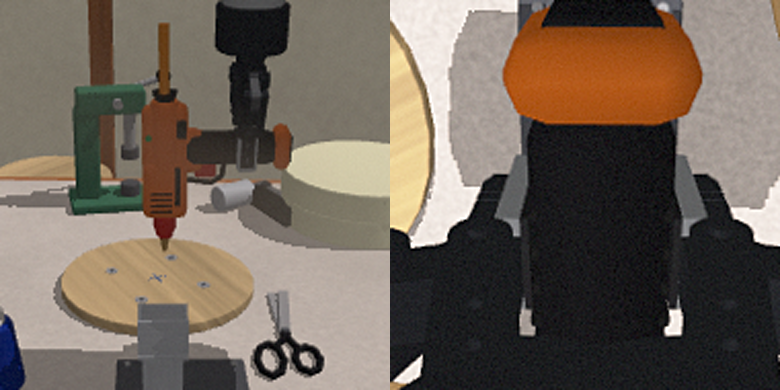

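The gun is clear of the stand and upright, with the stick still seated. I'll swing it towards the seat in two steps.

arm_command([
  [[0.003,-0.013,0.007,0.006,-0.02,0.01,15],[0.01,-0.04,0.02,0.02,-0.05,0.03,15],[0.016,-0.07,0.04,0.035,-0.09,0.07,15],[0.024,-0.1,0.06,0.05,-0.13,0.11,15],[0.031,-0.13,0.075,0.065,-0.17,0.15,15],[0.04,-0.165,0.095,0.08,-0.21,0.2,15],[0.047,-0.2,0.115,0.1,-0.26,0.25,15],[0.055,-0.23,0.13,0.115,-0.3,0.29,15],[0.06,-0.25,0.145,0.125,-0.325,0.32,15],[0.061,-0.257,0.148,0.127,-0.33,0.327,15]],
])

```text
time_s: 26.35
ee_pos: [426.7, -112.2, 275.8]
orientation: [[-0.912, 0.184, 0.367], [0.153, 0.982, -0.113], [-0.382, -0.046, -0.923]]
contact_force: [0.0, -0.3, -3.6]
finger_gap: 28.5
grasp_force: 108.7
```

```bash
python3 - <<'E'
from h import *
np.set_printoptions(precision=3,suppress=True)
s=r.get_state();print(s["time_s"],s["ee_pos"],s["joint_positions"],s["contact_force"])
Rm=np.array([[-0.646,0.407,0.646],[0.288,0.914,-0.288],[-0.7071,0,-0.7071]])
print(move([394.8,-212.6,178.8],Rm))
E
```

```text
26.35 [ 426.675 -112.199  275.804] [-0.247 -0.303 -0.548  0.932 -0.019 -0.075] [ 0.041 -0.3   -3.559]
[0.0612, -0.2575, 0.1474, 0.1689, -0.3332, 0.2972]
```

arm_command([
  [[0.003,-0.013,0.007,0.008,-0.02,0.01,15],[0.01,-0.04,0.02,0.025,-0.05,0.03,15],[0.016,-0.07,0.04,0.045,-0.09,0.07,15],[0.024,-0.1,0.06,0.065,-0.13,0.11,15],[0.031,-0.13,0.075,0.085,-0.17,0.15,15],[0.04,-0.165,0.095,0.11,-0.21,0.19,15],[0.047,-0.2,0.115,0.135,-0.26,0.235,15],[0.055,-0.23,0.13,0.15,-0.3,0.27,15],[0.06,-0.25,0.145,0.165,-0.325,0.29,15],[0.061,-0.257,0.147,0.169,-0.333,0.297,15]],
])

```text
time_s: 27.6
ee_pos: [395.6, -212.3, 178.9]
orientation: [[-0.647, 0.406, 0.646], [0.287, 0.914, -0.287], [-0.706, 0.0, -0.708]]
contact_force: [0.4, 0.4, -3.7]
finger_gap: 28.0
grasp_force: 108.9
```

```bash
python3 - <<'E'
from h import *
np.set_printoptions(precision=3,suppress=True)
s=r.get_state();print(s["time_s"],s["ee_pos"],s["orientation"],s["joint_positions"],s["contact_force"])
a=r.read_camera("side");b=r.read_camera("top")
for c in("side","top"):
  for t in("nozzle","mouth","amber_foot","seat_mid"):print(c,t,[(round(d["conf"],2),np.round(d["location"],1).tolist()) for d in r.place_of(c,t)[:2]])
u=lambda im,x,y:cv2.resize(im[y:y+190,x:x+190],(390,390),interpolation=cv2.INTER_CUBIC)
cv2.imwrite("pics/w7.png",np.hstack([u(a,180,60),u(b,260,110)]))
E
```

```text
27.6 [ 395.631 -212.33   178.948] [[-0.647  0.406  0.646]
 [ 0.287  0.914 -0.287]
 [-0.706  0.    -0.708]] [-0.533 -0.456 -1.031  0.215  0.081 -0.082] [ 0.437  0.4   -3.729]
side nozzle [(0.66, [255.7, 146.5]), (0.44, [341.6, 257.5])]
side mouth [(0.87, [296.9, 109.7])]
side amber_foot [(0.64, [253.8, 181.8])]
side seat_mid [(0.77, [253.4, 173.0]), (0.4, [154.5, 313.4])]
top nozzle [(0.95, [385.4, 203.9]), (0.57, [139.3, 214.2])]
top mouth [(0.79, [385.7, 246.9]), (0.35, [385.6, 229.6])]
top amber_foot []
top seat_mid [(0.71, [372.4, 211.7])]
```

View pics/w7.png

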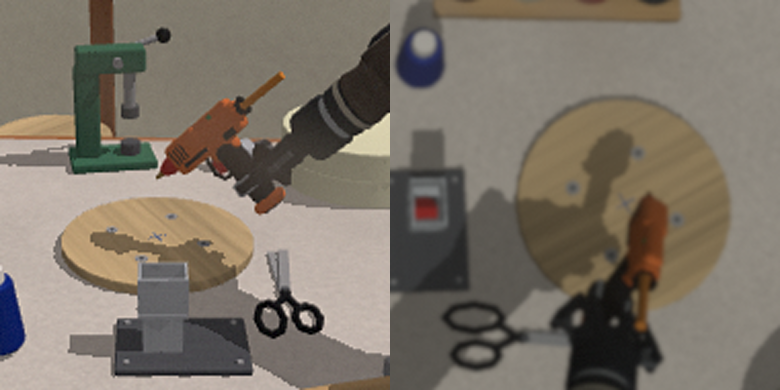

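The gun slants at about 45 degrees over the seat with the stick in and the handle underneath. The nozzle tip is near (157,178) in the left crop and (650,194) in the right one. Checking the numbers.

```bash
python3 - <<'E'
from h import *
np.set_printoptions(precision=1,suppress=True)
k=190/390
S=lambda x,y:(180+x*k,60+y*k);T=lambda x,y:(260+(x-390)*k,110+y*k)
N,e=tri(ray("side",S(157,178)),ray("top",T(650,194)));print("nozzle",N,e,"seat",atz("side",S(157,237),18),atz("top",T(626,203),18))
M,e=tri(ray("side",S(243,103)),ray("top",T(645,274)));print("mouth",M,e,np.linalg.norm(M-N),np.degrees(np.arccos((M-N)[2]/np.linalg.norm(M-N))))
A,e=tri(ray("side",S(283,74)),ray("top",T(641,330)));print("stick top",A,e,np.linalg.norm(A-M),np.linalg.norm(A-N))
E
```

```text
nozzle [ 563.3 -294.9  112.8] [1.9, 1.9] seat [ 564.5 -285.1   18. ] [ 562.4 -292.5   18. ]
mouth [ 449.2 -238.7  251.2] [2.9, 2.9] 188.03097931895493 42.57703316206734
stick top [ 394.8 -217.7  298.1] [2.5, 2.5] 74.77128585609323 262.0798676423699
```

arm_command([
  [[0,0,0,0,0,0,15],[0,0,0,0,0,0,15],[0,0,0,0,0,0,15],[0,0,0,0,0,0,15],[0,0,0,0,0,0,15],[0,0,0,0,0,0,15],[0,0,0,0,0,0,15],[0,0,0,0,0,0,15],[0,0,0,0,0,0,15],[0,0,0,0,0,0,15]],
])

```text
time_s: 29.35
ee_pos: [396.4, -212.3, 179.9]
orientation: [[-0.646, 0.405, 0.647], [0.287, 0.914, -0.287], [-0.707, 0.0, -0.707]]
contact_force: [-0.1, -0.4, -3.4]
finger_gap: 28.6
grasp_force: 109.0
```

```bash
python3 -c "
from bench import r
print(r.hand_in())"
```

```text
the job is handed in; nothing more can be done
None
```

I handed the job in at about 29 s, verdict not shown: the amber stick is loaded, and the gun is held still about 95 mm above the middle of the seat, slanting about 43–45° with the handle underneath.

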